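# Wheel from the peg stand onto the comparator anvil

### The job

Take the larger of the two white plastic wheels off its peg and lay it down flat on the bench top, letting go of it so that you can take it again by its rim. Then set it flat and centred on top of the narrow round steel anvil of the comparator stand, and leave it there. Leave the smaller wheel hanging, and do not disturb the bushings and the V-block.

Things in the scene. Friction and masses are not known exactly. Their poses are not given: they have to be found in the camera images.
- big_wheel: The larger white plastic wheel: a plain disc 68 mm in diameter, 18 mm thick, with a plain 18 mm through bore, 60 to 120 g, both faces alike. Origin at its centre (mid-thickness, on the axis); its x axis is the wheel's axis. At the start it hangs by its bore on one of the stand's two pegs, axis level along the peg, centre about 154 mm above the bench.
- small_wheel: The smaller white plastic wheel, to be left hanging: 52 mm in diameter, 18 mm thick, 18 mm bore, origin at its centre, x axis along its axis. It hangs on the other peg, centre at the same height.
- stand: Fixed steel peg stand. Origin on the bench, z up. Base plate 12 mm thick, x -33 to +77 mm, y -95 to +95 mm. Two posts 12 mm in diameter at x = +50, y = +58 and -58 mm, 163 mm high. From each a level peg 6 mm in diameter, axis at z = 160 mm, runs towards -x to x = -34 mm; its end turns up, tip at x = -43 mm, 4 mm above the peg's top. The wheels hang near x = 0.
- peg0 (a point): Top of the peg at y = +58 mm of the stand, at the stand's x = 0, 163 mm above the bench; axes as the stand's. To come off past the turned-up tip, a wheel must be lifted 4 to 12 mm (8 mm is the middle) and drawn off towards the stand's -x.
- peg1 (a point): The same for the peg at y = -58 mm of the stand: top of the peg at the stand's x = 0, 163 mm above the bench.
- comparator: Fixed comparator stand. Origin on the bench under the anvil's axis, z up. Base plate 18 mm thick, x -43 to +113, y -55 to +55 mm. Steel column 26 mm in diameter at x = +80, y = 0 mm, 220 mm high, with a bracket and dial gauge swung away from the anvil: x +65 to +181 mm, y within 15 mm of 0, 159 to 211 mm high, a thin stem below it down to 100 mm.
- anvil (a point): Centre of the anvil's flat top, 75 mm above the bench; axes as the comparator's. The anvil is an upright steel cylinder 32 mm in diameter (46 mm below 30 mm height).
- bush_a: White plastic bushing standing on the bench: tube 30 mm in diameter, 36 mm high, 15 mm bore. Origin at the centre of its underside. Not to be disturbed.
- bush_b: Another such bushing, 30 mm in diameter, 36 mm high, origin at the centre of its underside. Not to be disturbed.
- vblock: Ground steel V-block on the bench, 60 mm (x) by 45 mm (y) by 45 mm high, V groove along x in its top; origin at the centre of its underside. Not to be disturbed.
Things that resemble listed ones, but are neither listed nor needed, are in the scene too. What is shaped like the big_wheel but blue or green is not meant.

How it is judged:
By the outcome, as a careful person would: the job done as asked, in the order asked, and still so for the second after the job is handed in, with the robot touching nothing.
It also fails if it takes over 72 s, if anything falls off the work surface, if the arm or the gripper's body presses on something with over 40 N, if the wrist force passes 120 N, or if a joint passes its speed limit or range.

### The arm

A 7-joint arm with a two-finger parallel gripper is mounted at the origin on the work surface. World frame = base frame: x ahead of the robot, y to its left, z up, the work surface at z = 0. Lengths are in m, angles in rad, forces in N, time in s.
With the tool pointing down it reaches from about 0.425 to 0.925 m from the base axis. Payload 6.8 kg.
Tool frame: the origin (TCP) lies at the very end of the fingers, on their centre line; the grasp point (between the pads) lies 19 mm behind it; z points along the fingers, y is the line along which they close (so a half turn about z gives the same grasp; the last joint's range is limited). The gripper opens to 85 mm and grips with 20 to 120 N. Pads are 22 mm wide; open, the fingers measure 114 mm over their backs; the gripper's body (76 mm by 85 mm) begins 54 mm behind the grasp point. The pads swing forward as they close: fully open they stand 13 mm farther back than shut.
Start: joints at [1.078, 0.477, 0.022, 1.555, -0.011, 1.109, -0.083], TCP at [0.253, -0.626, 0.231] pointing down, gripper open.
Joint ranges: [-2.96, 2.96], [-0.34, 2.1], [-1.41, 1.46], [0.24, 2.44], [-1.37, 4.51], [0.17, 1.92], [-2.96, 2.96]. Speed limits (rad/s): [2.39, 2.39, 3.14, 3.14, 3.14, 3.14, 3.14].

### API

Orientations are given as a rotation vector (axis times angle).
In Python, from bench import r gives the robot as it stands. The module is installed in compiled form; this text tells all that it offers.
- The arm moves only by the tool servo_tool, never from a script. Its argument "commands" is a list of rows, each a list of 7 numbers: the turn, a rotation vector about the world's x, y, z in degrees, then the shift along the world's x, y, z in mm, then the closure, from 0 (fully open) to 1 (shut). A call has 1 to 5 rows; each row is the pose to reach, as a shift and turn from the pose commanded when the call began; what a row does not reach only later rows make up. A row lasts 1/12 s, in which the tool goes at most 41.7 mm and 7.16 degrees, less where a joint would pass 70% of its speed; a pose out of reach is approached as far as the arm can. A call with a gripper value outside its range is refused whole. The fingers move at their own pace and stop on an object; "force" is the grip in N (left out, the last holds). Time passes only in rows, so rows that repeat a pose let the fingers close. It gives the time, the measured TCP pose, the force, the opening and the grip force at its end, in the units of the state.
- r.get_obs(): the state, without advancing time (a new reading comes with each control period).
- r.grab_frame(name): name is "scene" or "top" or "wrist"; returns (picture, depth): 420x560x3 uint8, blue, green, red; 420x560 float32, m along the optical axis (not along the pixel's ray), 0 where there is no reading.
- r.camera_info(name): a dict with "vertical_fov" (degrees; the focal length in pixels is half the picture's height over the tangent of half this angle, whatever the lens; pixels are square), "cx", "cy" (the principal point, pixels), "cam_to_world" (4x4, takes a point from camera to world coordinates); the wrist camera has in their place "T_tool_cam" (4x4, takes a point from camera to tool coordinates, whose origin is the TCP and whose axes are the flange's). Camera axes: x right, y up, looking along -z (the intrinsics and any distortion apply to the point x, -y, -z); pixel columns grow to the right and rows downward; lengths in m; the calibration is good to about 2 mm. A picture is of the moment at which its call begins: read the wrist's pose just before it. camera_info takes no time and is no camera call.
- r.hand_in(): hands the job in; it is judged then, once.
The state is a dict: "clock": time; "joints": joint angles; "qvel": joint speeds; "tau": joint torques, N m; "tcp_pos": TCP position; "orientation": TCP orientation; "contact_force": force on the tool from outside, world axes, zero at the start; "moment": the same for the moment, N m; "grip_width": finger opening in m; "gripper_force": force on a finger pad.
Only numpy, scipy, OpenCV 4.12 (cv2) and the standard library are available. Lean on these libraries where they do the work, as an engineer would, in place of code of your own. Each camera call takes 0.05 s, during which the arm holds its last target. There are 200 camera calls.

## Working session

There is one attempt and no reset: what is moved stays moved. The work goes in short steps, Python scripts to look and compute and a tool call to move; the robot and the scene stay as the last step left them, time stands still between calls to the robot, and variables do not carry over. Pictures are saved under pics/ and viewed, at most 10 in all, crops included, and the job is handed in when it is done.

Besides the shell and the picture viewer there is one more tool, called after "Call:" as name([rows], argument=value, ...), one row to a line, values as JSON. servo_tool: Moves the arm, as the interface text tells. Its arguments: {"type":"object","properties":{"commands":{"type":"array"},"force":{"type":"number"}},"required":["commands"]}

```bash
mkdir -p pics; cat > h.py <<'E'
import numpy as np, cv2
from bench import r
from scipy.spatial.transform import Rotation as R
def grab(n):
    o=r.get_obs(); p,d=r.grab_frame(n); i=r.camera_info(n)
    if 'cam_to_world' in i: T=np.array(i['cam_to_world'])
    else:
        W=np.eye(4); W[:3,:3]=R.from_rotvec(o['orientation']).as_matrix(); W[:3,3]=o['tcp_pos']
        T=W@np.array(i['T_tool_cam'])
    np.savez(f'{n}.npz',p=p,d=d,T=T,f=210/np.tan(np.radians(i['vertical_fov'])/2),cx=i['cx'],cy=i['cy'])
    return p,d
def cloud(n):
    z=np.load(f'{n}.npz'); d=z['d']; v,u=np.mgrid[:420,:560]
    P=np.stack([(u-z['cx'])/z['f']*d,-(v-z['cy'])/z['f']*d,-d],-1)
    W=P@z['T'][:3,:3].T+z['T'][:3,3]; W[d==0]=np.nan
    return W,z['p']
def proj(n,X):
    z=np.load(f'{n}.npz'); c=(np.asarray(X)-z['T'][:3,3])@z['T'][:3,:3]
    return z['cx']-c[...,0]/c[...,2]*z['f'], z['cy']+c[...,1]/c[...,2]*z['f']
E
python3 - <<'E'
from h import *
for n in('scene','top'):
    p,d=grab(n)
    print({k:v for k,v in r.camera_info(n).items()})
a=np.load('scene.npz')['p'];b=np.load('top.npz')['p']
cv2.imwrite('pics/s1.png',cv2.resize(a,(800,600)));cv2.imwrite('pics/t1.png',cv2.resize(b,(800,600)))
print(r.get_obs(), r.camera_info('wrist'))
E
```

```text
{'vertical_fov': 47.08946329916805, 'cx': 275.780666617201, 'cy': 208.4775051661723, 'cam_to_world': array([[-0.7594299 , -0.39662956,  0.51570459,  1.13089565],
       [ 0.65042092, -0.48088884,  0.58796135,  0.5246789 ],
       [ 0.01479373,  0.78194048,  0.62317753,  0.77595582],
       [ 0.        ,  0.        ,  0.        ,  1.        ]])}
{'vertical_fov': 55.63503353049039, 'cx': 278.38174898720393, 'cy': 208.75911776843262, 'cam_to_world': array([[ 0.01840735,  0.99618627, -0.08528819,  0.50686118],
       [-0.99951986,  0.02046104,  0.02326804, -0.05140393],
       [ 0.02492438,  0.08481894,  0.9960846 ,  0.98660292],
       [ 0.        ,  0.        ,  0.        ,  1.        ]])}
{'clock': 0.1, 'joints': array([ 1.07790022,  0.47772166,  0.02234033,  1.55632705, -0.01150846,
        1.10928624, -0.08311089]), 'qvel': array([ 1.37674321e-03, -1.10674780e-03,  4.68433324e-04, -3.72087973e-03,
        5.60763895e-05, -1.24625187e-03,  3.97166403e-05]), 'tau': array([ 4.50463340e-03, -5.97765148e+01,  1.61390796e+00, -2.81956851e+01,
        1.28413725e-02,  5.02125462e-03,  3.89918523e-05]), 'tcp_pos': array([ 0.25317536, -0.62516299,  0.23043083]), 'orientation': array([-3.08209184e+00, -6.00427646e-01,  6.50589481e-04]), 'contact_force': array([ 0.19302955,  0.12071383, -0.31194806]), 'moment': array([-0.02519059, -0.02767206, -0.01507938]), 'gripper_force': 0.0, 'grip_width': 0.08499570511493165} {'vertical_fov': 63.82983584402255, 'cx': 275.7932755844557, 'cy': 210.77288957510618, 'T_tool_cam': array([[-2.09889540e-04,  9.51900838e-01,  3.06406185e-01,
         7.91337593e-02],
       [ 9.99999617e-01,  4.60302074e-04, -7.44999552e-04,
         1.06167072e-03],
       [-8.50205100e-04,  3.06405911e-01, -9.51900570e-01,
        -1.42773717e-01],
       [ 0.00000000e+00,  0.00000000e+00,  0.00000000e+00,
         1.00000000e+00]])}
```

View pics/s1.png

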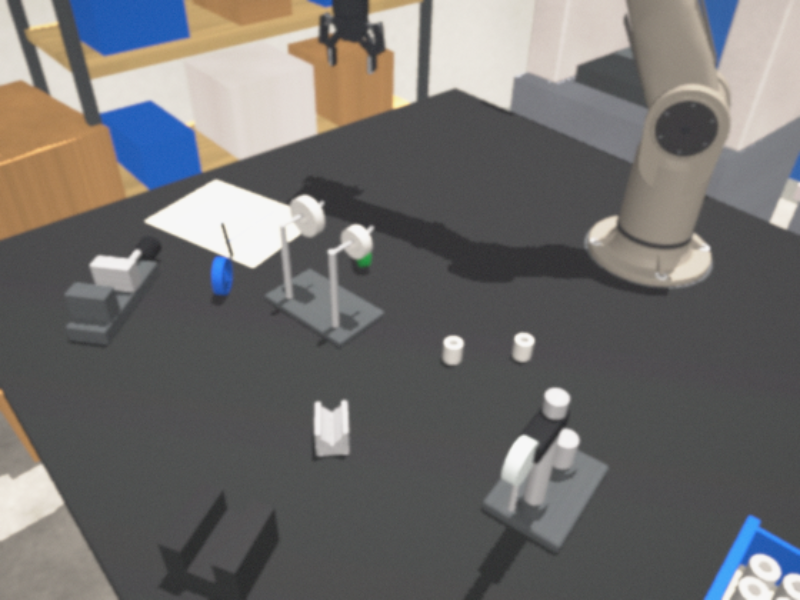

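View pics/t1.png

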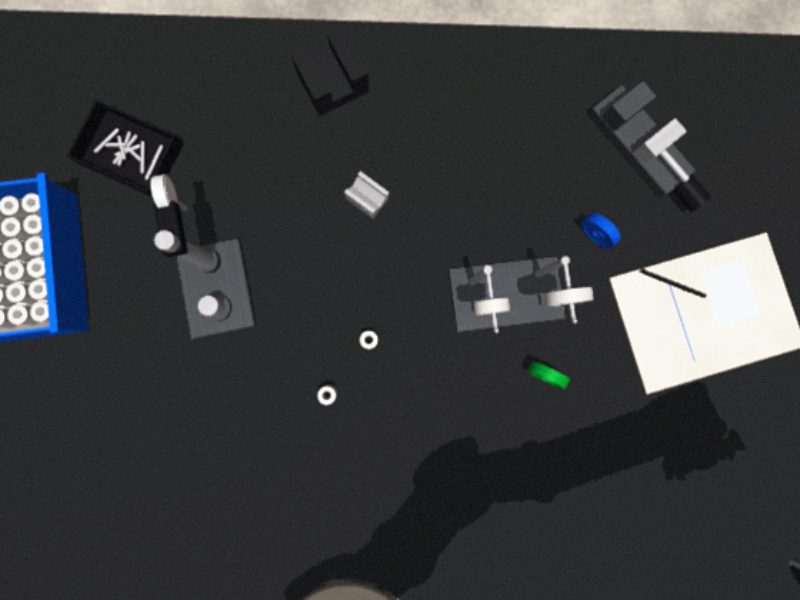

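Seen in top picture (800×600): candidates are the white wheel on the right peg (570,295), which looks larger; the white wheel on the left peg (490,305), smaller; the blue wheel (600,230), green wheel (548,373), dial (163,190) and bushings (368,340), (326,395). By the description I choose (570,295). Now I'll measure and check it in a crop.

```bash
python3 - <<'E'
from h import *
p=np.load('scene.npz')['p']
cv2.imwrite('pics/c1.png',cv2.resize(p[120:250,140:280],None,fx=4,fy=4,interpolation=cv2.INTER_CUBIC))
for n in('top','scene'):
    W,p=cloud(n); s=p.astype(int); white=(s.min(-1)>110)&(s.max(-1)-s.min(-1)<40)
    for nm,(x0,x1,y0,y1) in {'stand':(.3,.75,-.5,-.05),'comp':(.35,.75,.2,.55)}.items():
        m=(W[...,0]>x0)&(W[...,0]<x1)&(W[...,1]>y0)&(W[...,1]<y1)&(W[...,2]>(.1 if nm=='stand' else .05))
        k,l,st,c=cv2.connectedComponentsWithStats(m.astype(np.uint8))
        for i in range(1,k):
            if st[i,4]>12:
                q=W[l==i]; print(n,nm,st[i],np.round(np.nanpercentile(q,[2,50,98],axis=0),3).tolist())
W,p=cloud('top')
# bench height check & anvil
for u,v in[(200,250),(350,350)]: print(W[v,u])
m=(abs(W[...,2]-.075)<.012)&(W[...,1]>.2)&(W[...,1]<.5)&(p.min(-1)>100)
k,l,st,c=cv2.connectedComponentsWithStats(m.astype(np.uint8))
for i in range(1,k):
    if st[i,4]>15:q=W[l==i];print('anv',st[i],c[i],q.mean(0),(q.min(0)+q.max(0))/2,np.ptp(q,0))
# big wheel / small wheel top view
for nm,(a,b) in {'big':((.3,.7),(-.42,-.29)),'small':((.3,.7),(-.28,-.17))}.items():
    for n in('top','scene'):
        W,p=cloud(n)
        m=(W[...,2]>.112)&(W[...,2]<.20)&(W[...,0]>a[0])&(W[...,0]<a[1])&(W[...,1]>b[0])&(W[...,1]<b[1])
        q=W[m];print(nm,n,len(q),np.round(np.percentile(q,[1,50,99],axis=0),3).tolist() if len(q) else '')
E
```

```text
top stand [382 179  34  47 490] [[0.555, -0.351, 0.113], [0.587, -0.317, 0.171], [0.643, -0.291, 0.188]]
top stand [332 186  25  47 382] [[0.538, -0.232, 0.117], [0.571, -0.205, 0.166], [0.626, -0.185, 0.181]]
top comp [ 106  122   42   65 1232] [[0.633, 0.234, 0.068], [0.67, 0.25, 0.197], [0.738, 0.272, 0.22]]
top comp [  5 129  13   6  21] [[0.749, 0.539, 0.057], [0.75, 0.545, 0.075], [0.75, 0.55, 0.097]]
top comp [   0  129   52  107 3983] [[0.52, 0.453, 0.053], [0.624, 0.497, 0.084], [0.739, 0.548, 0.106]]
top comp [139 207  17  14 189] [[0.553, 0.215, 0.054], [0.567, 0.227, 0.074], [0.583, 0.245, 0.078]]
scene stand [195 137  32  45 668] [[0.574, -0.353, 0.106], [0.595, -0.315, 0.159], [0.647, -0.292, 0.189]]
scene stand [230 158  31  44 536] [[0.544, -0.229, 0.107], [0.579, -0.201, 0.16], [0.631, -0.185, 0.181]]
scene comp [ 351  272   54   86 2290] [[0.563, 0.228, 0.055], [0.661, 0.259, 0.193], [0.745, 0.275, 0.222]]
scene comp [ 493  361   67   59 2309] [[0.523, 0.452, 0.058], [0.557, 0.483, 0.087], [0.638, 0.521, 0.108]]
[4.85800639e-01 1.16073128e-01 2.41072858e-04]
[ 0.250
[... 453 characters left out ...]
704112] [0.03005984 0.01999351 0.01971561]
anv [139 207  14  14 160] [145.54375 213.425  ] [0.56809859 0.23004507 0.07406192] [0.56797856 0.23017462 0.07327158] [0.02977803 0.03080444 0.01186649]
anv [ 22 211  12  14 135] [ 28.00740741 217.81481481] [0.55232557 0.48745851 0.0837713 ] [0.55306821 0.48732193 0.07868674] [0.02939865 0.02514135 0.01654211]
big top 477 [[0.551, -0.352, 0.118], [0.587, -0.318, 0.172], [0.644, -0.291, 0.189]]
big scene 644 [[0.557, -0.354, 0.115], [0.595, -0.315, 0.16], [0.647, -0.291, 0.19]]
small top 375 [[0.535, -0.232, 0.123], [0.571, -0.205, 0.166], [0.627, -0.184, 0.181]]
small scene 515 [[0.538, -0.231, 0.116], [0.579, -0.201, 0.161], [0.631, -0.185, 0.182]]
```

View pics/c1.png

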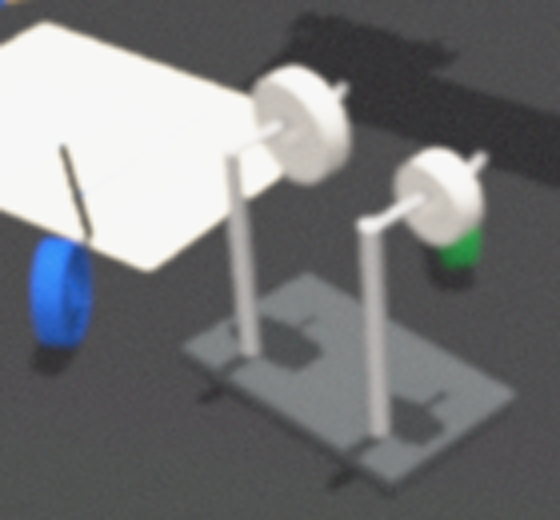

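Crop: the wheel at crop (302,125) is clearly larger than the one at (440,195), so the choice holds. Next is an exact fit of the wheel and stand.

```bash
python3 - <<'E'
from h import *
from scipy.optimize import least_squares
for n in('top','scene'):
    W,p=cloud(n)
    out={}
    for nm,(b,rad) in {'big':((-.37,-.27),.034),'small':((-.25,-.16),.026)}.items():
        m=(W[...,2]>.118)&(W[...,2]<.2)&(W[...,0]>.5)&(W[...,0]<.66)&(W[...,1]>b[0])&(W[...,1]<b[1])
        q=W[m]
        # SDF of disc (solid cylinder) + peg + post
        def f(s,q=q,rad=rad):
            c=np.array([s[0],s[1],.154+s[3]]); a=np.array([np.cos(s[2]),np.sin(s[2]),0]); b=np.array([-a[1],a[0],0])
            d=q-c; x=d@a; y=d@b; z=d[:,2]
            rr=np.hypot(y,z)
            dx=abs(x)-.009; dr=np.maximum(rr-rad,.009-rr)
            disc=np.where((dx<0)&(dr<0),np.maximum(dx,dr),np.hypot(np.maximum(dx,0),np.maximum(dr,0)))
            xs=x+s[4] # stand coordinate
            peg=np.hypot(np.maximum(np.maximum(-.038-xs,xs-.05),0),np.hypot(y,z-.006+s[3])-.003)
            post=np.hypot(np.hypot(xs-.05,y)-.006,np.maximum(z-.009+s[3],0))
            return np.min(np.abs([disc,peg,post]),0)
        s=least_squares(f,[.58 if nm=='big' else .56,np.mean(b),.1,0,0],loss='soft_l1',f_scale=.003,x_scale=[.01,.01,.1,.005,.01])
        s=s.x if 0 else s; out[nm]=s.x; print(n,nm,len(q),np.round(s.x,4),'rms',np.sqrt(np.mean(s.fun**2)))
    d=out['small'][:2]-out['big'][:2]; print('sep',np.hypot(*d),'yaw from line',np.arctan2(-d[0],d[1]))
    # bench items
    W2=W; g=p.min(-1)>150
    m=(W[...,2]>.03)&(W[...,2]<.05)&(W[...,0]>.3)&(W[...,0]<.8)&(W[...,1]>-.1)&(W[...,1]<.2)
    k,l,st,c=cv2.connectedComponentsWithStats(m.astype(np.uint8))
    for i in range(1,k):
        if st[i,4]>15:q=W[l==i];print('obj',np.round((q.min(0)+q.max(0))/2,3))
    # clamp heights: anvil
    m=(abs(W[...,2]-.075)<.004)&(W[...,1]>.2)&(W[...,1]<.26)&(W[...,0]<.6)
    q=W[m]
    print('anvil',len(q),(np.percentile(q,1,axis=0)+np.percentile(q,99,axis=0))/2,q.mean(0), cv2.minEnclosingCircle((q[:,:2]*1000).astype(np.float32)))
    # stand/base plate yaw via minAreaRect
    m=(abs(W[...,2]-.018)<.004)&(W[...,1]>.13)&(W[...,1]<.33)&(W[...,0]>.45)&(W[...,0]<.75)
    print('compbase',cv2.minAreaRect((W[m][:,:2]*1000).astype(np.float32)))
E
```

```text
top big 475 [ 0.5871 -0.3242  0.1411 -0.0009 -0.0026] rms 0.001157287715357508
top small 373 [ 0.57   -0.2091  0.1345 -0.0009 -0.0032] rms 0.0012261389285681877
sep 0.11626920257917274 yaw from line 0.14681839375069483
obj [ 0.779 -0.025  0.039]
obj [ 0.754 -0.007  0.038]
obj [ 0.52  -0.025  0.035]
obj [0.427 0.041 0.036]
anvil 153 [0.56804394 0.23013785 0.07450203] [0.56842061 0.23013837 0.07415739] ((568.7169799804688, 230.56324768066406), 16.061138153076172)
compbase ((602.1807861328125, 238.19406127929688), (154.03919982910156, 110.1388168334961), 12.850802421569824)
scene big 636 [ 0.5867 -0.3258  0.1415  0.0011 -0.0047] rms 0.001618340261141277
scene small 507 [ 0.5701 -0.2109  0.145   0.0015 -0.0048] rms 0.0014708769217862052
sep 0.11602129245834732 yaw from line 0.1429780296347039
obj [0.429 0.041 0.035]
obj [ 0.522 -0.027  0.035]
obj [ 0.757 -0.009  0.04 ]
obj [ 0.779 -0.025  0.04 ]
anvil 167 [0.57087575 0.23232577 0.07500301] [0.57027246 0.23293514 0.07595477] ((569.9489135742188, 230.29660034179688), 16.3054256439209)
compbase ((604.639892578125, 237.55731201171875), (155.9827117919922, 110.1850357055664), 12.959025382995605)
```

Call:
servo_tool([
  [0,0,-14,134,146,20,0],
  [0,0,-14,134,146,20,0],
  [0,0,-14,134,146,20,0],
  [0,0,-14,134,146,20,0],
  [0,0,-14,134,146,20,0],
])

```text
clock: 0.52
tcp_pos: [0.3899, -0.4764, 0.2513]
orientation: [-3.132, -0.225, -0.001]
contact_force: [0.9, -0.4, 0.2]
grip_width: 0.0856
gripper_force: 0.0
```

Call:
servo_tool([
  [3.9,-27.2,0,104,145,20,0],
  [3.9,-27.2,0,104,145,20,0],
  [3.9,-27.2,0,104,145,20,0],
  [3.9,-27.2,0,104,145,20,0],
  [3.9,-27.2,0,104,145,20,0],
])

```text
clock: 0.93
tcp_pos: [0.4903, -0.3295, 0.2698]
orientation: [-3.006, -0.212, -0.738]
contact_force: [-0.9, -0.2, -1.1]
grip_width: 0.0853
gripper_force: 0.0
```

Call:
servo_tool([
  [3.9,-27.2,0,0,0,-20,0],
  [3.9,-27.2,0,0,0,-20,0],
  [3.9,-27.2,0,0,0,-20,0],
  [3.9,-27.2,0,0,0,-20,0],
  [3.9,-27.2,0,0,0,-20,0],
])

```text
clock: 1.35
tcp_pos: [0.4918, -0.3327, 0.2503]
orientation: [-2.773, -0.205, -1.301]
contact_force: [0.2, -0.3, 0.3]
grip_width: 0.0853
gripper_force: 0.0
```

```bash
cat >> h.py <<'E'
def tool():
    o=r.get_obs(); return R.from_rotvec(o['orientation']).as_matrix(), np.array(o['tcp_pos']), o
E
python3 - <<'E'
from h import *
M,t,o=tool(); print(np.round(o['joints'],2)); print(M.round(3))
grab('wrist'); W,p=cloud('wrist')
cv2.imwrite('pics/w1.png',cv2.resize(p,None,fx=1.4,fy=1.4))
L=(W-t)@M   # tool coords
m=(np.abs(L[...,1])<.07)&(L[...,2]<.012)&(L[...,2]>-.08)&(np.abs(L[...,0])<.03)
q=L[m]; 
for s in(-1,1):
    k=q[q[:,1]*s>0]; print('finger',s,len(k),np.percentile(k,[1,99],axis=0).round(4) if len(k) else '')
c=np.array([.587,-.325,.154]); print('wheel in tool (mm)',((c-t)@M*1000).round(1))
d=M[:,2]; print('shift to T', ((c+.019*d-t)*1000).round(1), d.round(3))
# refit wheel from wrist cloud
from scipy.optimize import least_squares
m=(W[...,2]>.125)&(W[...,2]<.2)&(np.linalg.norm(W-c,axis=-1)<.045)
q=W[m]
def f(s):
    a=np.array([np.cos(s[2]),np.sin(s[2]),0]);b=np.array([-a[1],a[0],0]);e=q-s[[0,1,3]]
    x=e@a;y=e@b;rr=np.hypot(y,e[:,2]);dx=abs(x)-.009;dr=np.maximum(rr-.034,.009-rr)
    disc=np.where((dx<0)&(dr<0),np.maximum(dx,dr),np.hypot(np.maximum(dx,0),np.maximum(dr,0)))
    return np.minimum(abs(disc),abs(np.hypot(y,e[:,2]-.006)-.003))
s=least_squares(f,[.587,-.325,.142,.154],loss='soft_l1',f_scale=.003,x_scale=[.01,.01,.1,.01]);print(len(q),s.x.round(4),np.sqrt(np.mean(s.fun**2)))
E
```

```text
[ 1.24  0.27 -0.45  2.15 -1.3   0.62  0.49]
[[ 0.632  0.151  0.76 ]
 [ 0.09  -0.989  0.121]
 [ 0.77  -0.008 -0.638]]
finger -1 14691 [[-0.0086 -0.0689 -0.0798]
 [ 0.0182 -0.0021 -0.0168]]
finger 1 14628 [[-0.0085  0.0022 -0.0798]
 [ 0.0183  0.0693 -0.017 ]]
wheel in tool (mm) [-13.3   7.6 134.8]
shift to T [ 109.6   10.  -108.4] [ 0.76   0.121 -0.638]
4024 [ 0.5889 -0.3246  0.1402  0.1542] 0.000800115370622603
```

View pics/w1.png

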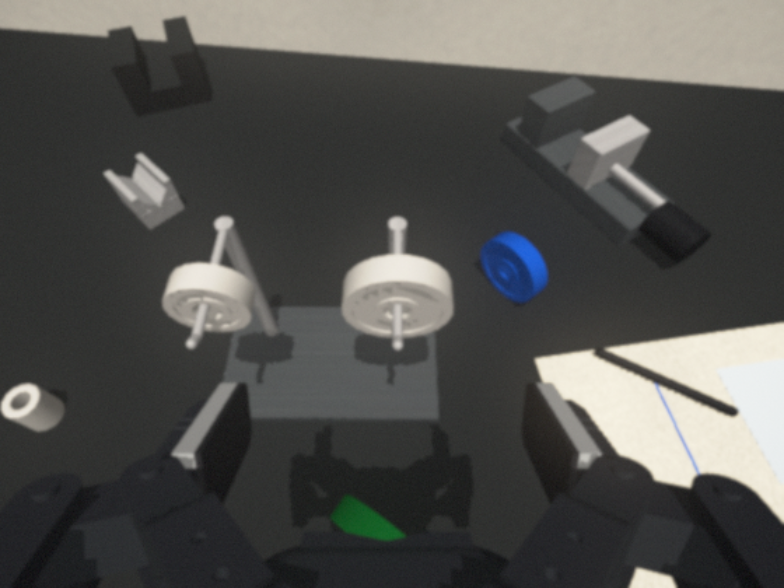

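The wrist picture shows the big wheel at (397,295) with its peg tip at (397,345), between the open fingers at (220,430) and (560,430). The small wheel is at (208,295). I'll do the first part of the approach.

Call:
servo_tool([
  [0,0,0,30,11,-30,0],
  [0,0,0,30,11,-30,0],
  [0,0,0,30,11,-30,0],
])

```text
clock: 1.65
tcp_pos: [0.5224, -0.3196, 0.2187]
orientation: [-2.769, -0.205, -1.292]
contact_force: [-0.2, 0.1, 0.2]
grip_width: 0.0854
gripper_force: 0.0
```

```bash
python3 - <<'E'
from h import *
M,t,o=tool(); print(np.round(o['joints'],3)); print(M.round(3),t)
c=np.array([.588,-.3246,.154]); d=M[:,2]; print('shift to T', ((c+.019*d-t)*1000).round(1),'wheel in tool',((c-t)@M*1000).round(1), np.degrees(np.arccos(-d[2])))
E
```

```text
[ 1.267  0.358 -0.565  2.151 -1.363  0.5    0.55 ]
[[ 0.636  0.154  0.756]
 [ 0.088 -0.988  0.128]
 [ 0.767 -0.015 -0.642]] [ 0.52244164 -0.31958082  0.21874691]
shift to T [ 79.9  -2.6 -76.9] wheel in tool [-8.4 16.  90.5] 50.08259206175592
```

Call:
servo_tool([
  [-1.1,7.9,0,0,-13,0,0],
  [-1.1,7.9,0,0,-13,0,0],
  [-1.1,7.9,0,0,-13,0,0],
])

```text
clock: 1.9
tcp_pos: [0.5242, -0.3357, 0.2235]
orientation: [-2.868, -0.213, -1.104]
contact_force: [1.3, 0.3, 0.9]
grip_width: 0.0857
gripper_force: 0.0
```

```bash
cat > g.py <<'E'
from h import *
M,t,o=tool(); print(np.round(o['joints'],3)); print(M.round(3),t)
c=np.array([.588,-.3246,.154]); d=M[:,2]; print('shift to T', ((c+.019*d-t)*1000).round(1),'wheel in tool',((c-t)@M*1000).round(1), 'tilt',np.degrees(np.arccos(-d[2])),'yaw closing',np.degrees(np.arctan2(M[0,1],-M[1,1])),'want 8.1', np.degrees(np.arcsin(M[2,1])))
E
python3 g.py
```

```text
[ 1.108  0.313 -0.421  2.072 -1.017  0.507  0.159]
[[ 0.734  0.15   0.662]
 [ 0.107 -0.989  0.106]
 [ 0.671 -0.008 -0.742]] [ 0.52424173 -0.33568867  0.2234725 ]
shift to T [ 76.3  13.1 -83.6] wheel in tool [ 1.4 -0.9 94.9] tilt 42.133433370843974 yaw closing 8.647925401902052 want 8.1 -0.42974778243383116
```

Call:
servo_tool([
  [0,0,0,20,3.4,-22,0],
  [0,0,0,40,6.8,-44,0],
  [0,0,0,50,8.5,-55,0],
  [0,0,0,50,8.5,-55,0],
])

```text
clock: 2.23
tcp_pos: [0.573, -0.3233, 0.1635]
orientation: [-2.86, -0.213, -1.101]
contact_force: [0.0, 0.2, 0.0]
grip_width: 0.0856
gripper_force: 0.0
```

```bash
python3 g.py
```

```text
[ 1.073  0.461 -0.496  2.051 -1.118  0.353  0.264]
[[ 0.734  0.154  0.662]
 [ 0.104 -0.988  0.114]
 [ 0.671 -0.015 -0.741]] [ 0.57295727 -0.32326568  0.16353721]
shift to T [ 27.6   0.8 -23.6] wheel in tool [ 4.5  3.8 16.9] tilt 42.18164498823269 yaw closing 8.842285663074662 want 8.1 -0.8765465528216408
```

Call:
servo_tool([
  [0,0,0,8,-3,-3,0],
  [0,0,0,16,-1,-13,0],
  [0,0,0,28,1,-23,0],
  [0,0,0,28,1,-23,0],
])

```text
clock: 2.57
tcp_pos: [0.6008, -0.3248, 0.1422]
orientation: [-2.863, -0.21, -1.104]
contact_force: [-0.6, 0.6, 1.5]
grip_width: 0.0852
gripper_force: 0.0
```

```bash
python3 g.py
```

```text
[ 1.049  0.529 -0.517  2.015 -1.138  0.293  0.285]
[[ 0.733  0.151  0.663]
 [ 0.103 -0.988  0.11 ]
 [ 0.672 -0.012 -0.741]] [ 0.60084687 -0.32475638  0.14216145]
shift to T [-0.3  2.3 -2.2] wheel in tool [ -1.5  -2.2 -17.3] tilt 42.21691703519861 yaw closing 8.67454625201426 want 8.1 -0.7120456403832388
```

Call:
servo_tool([
  [0,0,0,0,2,-2,0],
  [0,0,0,0,2,-2,0.3],
  [0,0,0,0,2,-2,0.3],
  [0,0,0,0,2,-2,0.3],
  [0,0,0,0,2,-2,0.3],
], force=40)

```text
clock: 2.98
tcp_pos: [0.5996, -0.3234, 0.1411]
orientation: [-2.865, -0.21, -1.104]
contact_force: [-4.9, 1.3, 7.1]
grip_width: 0.0664
gripper_force: 44.2
```

Call:
servo_tool([
  [0,0,0,0,0,0,0.4],
  [0,0,0,0,0,0,0.4],
  [0,0,0,0,0,0,0.4],
])

```text
clock: 3.23
tcp_pos: [0.5996, -0.3234, 0.141]
orientation: [-2.864, -0.21, -1.104]
contact_force: [-5.9, 1.5, 6.7]
grip_width: 0.0664
gripper_force: 44.2
```

```bash
python3 g.py
```

```text
[ 1.054  0.53  -0.525  2.02  -1.144  0.286  0.293]
[[ 0.734  0.15   0.663]
 [ 0.104 -0.989  0.109]
 [ 0.672 -0.011 -0.741]] [ 0.59961005 -0.32339421  0.14104086]
shift to T [ 1.   0.9 -1.1] wheel in tool [  0.1  -0.7 -17.4] tilt 42.20093086936282 yaw closing 8.623848810160004 want 8.1 -0.6454802775096249
```

Call:
servo_tool([
  [0,0,0,0,0,4,0.4],
  [0,0,0,0,0,8,0.4],
  [0,0,0,0,0,8,0.4],
])

```text
clock: 3.48
tcp_pos: [0.6002, -0.3234, 0.1492]
orientation: [-2.865, -0.21, -1.104]
contact_force: [-0.4, 0.3, 0.0]
grip_width: 0.0665
gripper_force: 45.1
```

```bash
python3 g.py; python3 - <<'E'
from h import *
M,t,o=tool(); grab('scene'); W,p=cloud('scene')
cv2.imwrite('pics/s2.png',cv2.resize(p[90:260,140:330],None,fx=4,fy=3.5,interpolation=cv2.INTER_CUBIC)); print(o['contact_force'])
grab('wrist');p=cloud('wrist')[1]; cv2.imwrite('pics/w2.png',cv2.resize(p,None,fx=1.4,fy=1.4))
E
```

```text
[ 1.038  0.512 -0.505  2.017 -1.129  0.303  0.265]
[[ 0.734  0.15   0.663]
 [ 0.104 -0.989  0.109]
 [ 0.672 -0.011 -0.741]] [ 0.60017056 -0.32338987  0.14918807]
shift to T [ 0.4  0.9 -9.3] wheel in tool [ -5.8  -0.7 -11.8] tilt 42.20021849548034 yaw closing 8.623252656415792 want 8.1 -0.6178834462928665
[-0.38826431  0.3182763   0.01469298]
```

View pics/w2.png

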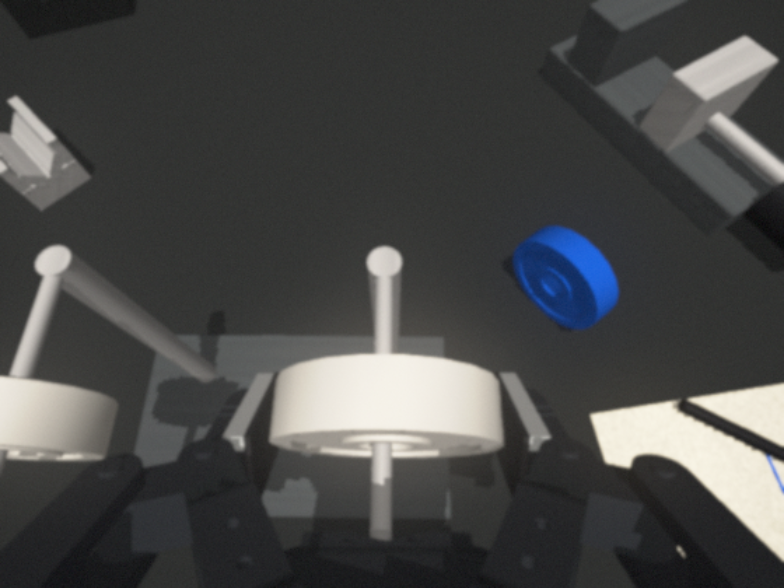

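Wheel is held between the pads (385,405), with the peg clear in its bore at (382,480), and the force is about zero. I'll draw it off.

Call:
servo_tool([
  [0,0,0,-15,-2.1,0,0.4],
  [0,0,0,-30,-4.2,0,0.4],
  [0,0,0,-45,-6.4,0,0.4],
  [0,0,0,-45,-6.4,0,0.4],
])

```text
clock: 3.92
tcp_pos: [0.5518, -0.3307, 0.1468]
orientation: [-2.867, -0.205, -1.099]
contact_force: [-0.6, 0.4, -1.0]
grip_width: 0.0664
gripper_force: 45.2
```

```bash
python3 g.py
```

```text
[ 1.144  0.485 -0.539  2.081 -1.156  0.33   0.348]
[[ 0.736  0.147  0.661]
 [ 0.101 -0.989  0.108]
 [ 0.669 -0.013 -0.743]] [ 0.55183515 -0.3307419   0.14680515]
shift to T [48.7  8.2 -6.9] wheel in tool [32.1 -0.9 19.2] tilt 42.0116792154981 yaw closing 8.444997442928459 want 8.1 -0.7243451959657707
```

Call:
servo_tool([
  [0,0,0,0,0,2,0.4],
  [0,0,0,-15,-1.5,2.5,0.4],
  [0,0,0,-30,-3.5,3,0.4],
  [0,0,0,-45,-5,3,0.4],
  [0,0,0,-45,-5,3,0.4],
])

```text
clock: 4.33
tcp_pos: [0.5082, -0.3351, 0.1506]
orientation: [-2.866, -0.207, -1.101]
contact_force: [0.6, -0.6, -0.5]
grip_width: 0.0663
gripper_force: 45.2
```

```bash
python3 g.py
```

```text
[ 1.232  0.448 -0.553  2.134 -1.169  0.375  0.412]
[[ 0.735  0.148  0.661]
 [ 0.102 -0.989  0.108]
 [ 0.67  -0.012 -0.742]] [ 0.50820576 -0.33511955  0.15063351]
shift to T [ 92.4  12.6 -10.7] wheel in tool [62.   1.4 51.4] tilt 42.08258038399451 yaw closing 8.527021513150634 want 8.1 -0.6967807662365786
```

Off the peg. I'll lift, carry to free bench near (0.60, 0.09), and turn the wheel flat on the way.

Call:
servo_tool([
  [0,0,0,-10,-1,35,0.4],
  [-1,7,0,-10,-1,70,0.4],
  [-2,14,0,-10,-1,105,0.4],
  [-2.8,19.8,0,-10,-1,130,0.4],
  [-2.8,19.8,0,-10,-1,130,0.4],
])

```text
clock: 4.75
tcp_pos: [0.5029, -0.3315, 0.2688]
orientation: [-2.982, -0.235, -0.725]
contact_force: [1.1, 0.7, -1.1]
grip_width: 0.0662
gripper_force: 45.9
```

Call:
servo_tool([
  [-4.2,29.7,0,30,170,0,0.4],
  [-4.2,29.7,0,30,170,0,0.4],
  [-4.2,29.7,0,30,170,0,0.4],
  [-4.2,29.7,0,30,170,0,0.4],
  [-4.2,29.7,0,30,170,0,0.4],
])

```text
clock: 5.17
tcp_pos: [0.5348, -0.1582, 0.2701]
orientation: [-3.105, -0.234, 0.068]
contact_force: [1.4, 0.4, -0.8]
grip_width: 0.0661
gripper_force: 45.9
```

Call:
servo_tool([
  [-3.5,24.7,0,30,170,0,0.4],
  [-3.5,24.7,0,30,170,0,0.4],
  [-3.5,24.7,0,30,170,0,0.4],
  [-3.5,24.7,0,30,170,0,0.4],
  [-3.5,24.7,0,30,170,0,0.4],
])

```text
clock: 5.58
tcp_pos: [0.5643, 0.0206, 0.2652]
orientation: [-3.036, -0.239, 0.747]
contact_force: [-0.7, 1.4, -3.1]
grip_width: 0.0669
gripper_force: 45.9
```

```bash
python3 g.py
```

```text
[ 0.041  0.563 -0.261  1.431  0.07   1.642 -1.641]
[[ 0.875  0.146 -0.462]
 [ 0.149 -0.988 -0.031]
 [-0.461 -0.042 -0.886]] [0.56434134 0.02063809 0.26524175]
shift to T [  14.9 -345.8 -128.1] wheel in tool [ 20.5 349.3  98.3] tilt 27.58074075586793 yaw closing 8.423016183648883 want 8.1 -2.398528508983125
```

Call:
servo_tool([
  [-2.1,14.8,0,20,65,-60,0.4],
  [-2.1,14.8,0,20,65,-100,0.4],
  [-2.1,14.8,0,20,65,-140,0.4],
  [-2.1,14.8,0,20,65,-140,0.4],
  [-2.1,14.8,0,20,65,-140,0.4],
])

```text
clock: 6.0
tcp_pos: [0.5793, 0.0758, 0.1196]
orientation: [2.901, 0.205, -1.142]
contact_force: [-1.5, 0.1, -1.7]
grip_width: 0.0662
gripper_force: 45.9
```

```bash
python3 g.py;  python3 - <<'E'
from h import *
p,d=grab('scene'); cv2.imwrite('pics/s3.png',cv2.resize(p[150:390,260:540],None,fx=2.5,fy=2.5,interpolation=cv2.INTER_CUBIC))
E
```

```text
[-0.062  0.894 -0.242  1.29   0.057  1.716 -1.731]
[[ 0.724  0.128 -0.678]
 [ 0.116 -0.991 -0.064]
 [-0.68  -0.032 -0.733]] [0.57928236 0.07584024 0.11957219]
shift to T [  -4.2 -401.7   20.5] wheel in tool [-63.4 396.9  -5.4] tilt 42.89550607126263 yaw closing 7.386591873839821 want 8.1 -1.8245566537036513
```

View pics/s3.png

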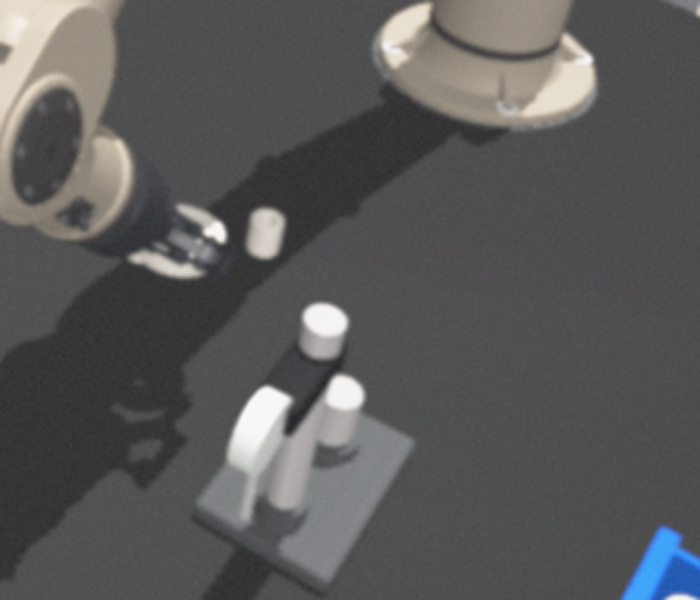

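Wheel seen near-flat in the gripper at crop (180,250), clear of the bushing (265,232). I'll turn the last 5° and lower it.

Call:
servo_tool([
  [-0.7,5,0,0,10,-40,0.4],
  [-0.7,5,0,0,10,-75,0.4],
  [-0.7,5,0,0,10,-90,0.4],
  [-0.7,5,0,0,10,-90,0.4],
  [-0.7,5,0,0,10,-90,0.4],
])

```text
clock: 6.47
tcp_pos: [0.584, 0.0822, 0.0407]
orientation: [2.853, 0.191, -1.246]
contact_force: [-0.2, -0.6, 0.3]
grip_width: 0.0663
gripper_force: 45.9
```

```bash
cat > k.py <<'E'
from h import *
M,t,o=tool(); print(np.round(o['joints'],3),t.round(4),'tilt',np.degrees(np.arccos(-M[2,2])),'d',M[:,2].round(3),'x',M[:,0].round(3),'y',M[:,1].round(3)); print('wheel c',(t-.0174*M[:,2]).round(4),'F',np.round(o['contact_force'],1))
a=np.cos(np.radians(42.2))*M[:,0]+np.sin(np.radians(42.2))*M[:,2]; print('axis',a.round(3))
E
python3 k.py; python3 - <<'E'
from h import *
# side view depth: wheel points in scene/top
M,t,o=tool(); c=t-.0174*M[:,2]
for n in('scene','top'):
    grab(n); W,p=cloud(n); m=(np.hypot(W[...,0]-c[0],W[...,1]-c[1])<.036)&(p.min(-1)>130); q=W[m]; print(n,len(q),np.percentile(q,[2,50,98],axis=0).round(4) if len(q)>5 else '')
    if len(q)>30: mm=q.mean(0); print(np.linalg.svd(q-mm)[2] .round(2) if len(q)<4000 else '')
E
```

```text
[-0.079  1.04  -0.229  1.225  0.061  1.707 -1.737] [0.584  0.0822 0.0407] tilt 47.116751827944114 d [-0.729 -0.069 -0.681] x [ 0.673  0.103 -0.732] y [ 0.121 -0.992 -0.029]
wheel c [0.5967 0.0834 0.0526] F [-0.2 -0.6  0.3]
axis [ 0.009  0.03  -1.   ]
scene 828 [[0.5676 0.0502 0.0496]
 [0.6035 0.0659 0.4507]
 [0.6298 0.1062 0.4852]]
[[ 0.06 -0.05  1.  ]
 [-0.85 -0.52  0.03]
 [ 0.52 -0.85 -0.08]]
top 0
```

Call:
servo_tool([
  [0,0,0,0,0,-15,0.4],
  [0,0,0,0,0,-30,0.4],
  [0,0,0,0,0,-30,0.4],
  [0,0,0,0,0,-32,0.4],
  [0,0,0,0,0,-32,0.4],
])

```text
clock: 6.98
tcp_pos: [0.5824, 0.0828, 0.0054]
orientation: [2.851, 0.192, -1.252]
contact_force: [0.2, -0.5, -0.8]
grip_width: 0.0664
gripper_force: 45.9
```

Call:
servo_tool([
  [0,0,0,0,0,-1.5,0.4],
  [0,0,0,0,0,-1.5,0.4],
  [0,0,0,0,0,-1.5,0.4],
])

```text
clock: 7.23
tcp_pos: [0.5829, 0.0829, 0.0047]
orientation: [2.852, 0.192, -1.25]
contact_force: [0.4, 0.1, -0.9]
grip_width: 0.0662
gripper_force: 45.9
```

```bash
python3 k.py
```

```text
[-0.082  1.086 -0.226  1.22   0.068  1.669 -1.735] [0.5829 0.0829 0.0047] tilt 47.25839968312144 d [-0.731 -0.07  -0.679] x [ 0.671  0.104 -0.734] y [ 0.122 -0.992 -0.029]
wheel c [0.5957 0.0841 0.0165] F [ 0.4  0.1 -0.9]
axis [ 0.006  0.03  -1.   ]
```

Call:
servo_tool([
  [0,0,0,0,0,-2,0.4],
  [0,0,0,0,0,-2,0.4],
  [0,0,0,0,0,-2,0.4],
])

```text
clock: 7.48
tcp_pos: [0.5831, 0.0828, 0.0028]
orientation: [2.852, 0.192, -1.249]
contact_force: [0.7, 0.2, 1.3]
grip_width: 0.0665
gripper_force: 47.2
```

Call:
servo_tool([
  [0,0,0,0,0,-1.5,0.4],
  [0,0,0,0,0,-1.5,0.4],
  [0,0,0,0,0,-1.5,0.4],
])

```text
clock: 7.73
tcp_pos: [0.5832, 0.0828, 0.0025]
orientation: [2.851, 0.192, -1.25]
contact_force: [1.3, 0.6, 6.7]
grip_width: 0.0664
gripper_force: 50.8
```

Call:
servo_tool([
  [0,0,0,0,0,1.5,0.4],
  [0,0,0,0,0,1.5,0.1],
  [0,0,0,0,0,1.5,0],
  [0,0,0,0,0,1.5,0],
  [0,0,0,0,0,1.5,0],
])

```text
clock: 8.15
tcp_pos: [0.5825, 0.0827, 0.0022]
orientation: [2.851, 0.192, -1.251]
contact_force: [-0.3, 0.5, 0.3]
grip_width: 0.0851
gripper_force: 0.0
```

```bash
python3 - <<'E'
from h import *
M,t,o=tool(); grab('wrist'); W,p=cloud('wrist'); print(o['grip_width'],o['contact_force'],t)
cv2.imwrite('pics/w3.png',cv2.resize(p,None,fx=1.2,fy=1.2))
E
```

```text
0.08513592465908262 [-0.32168636  0.52901858  0.29795116] [0.58252006 0.08270118 0.00220992]
```

View pics/w3.png

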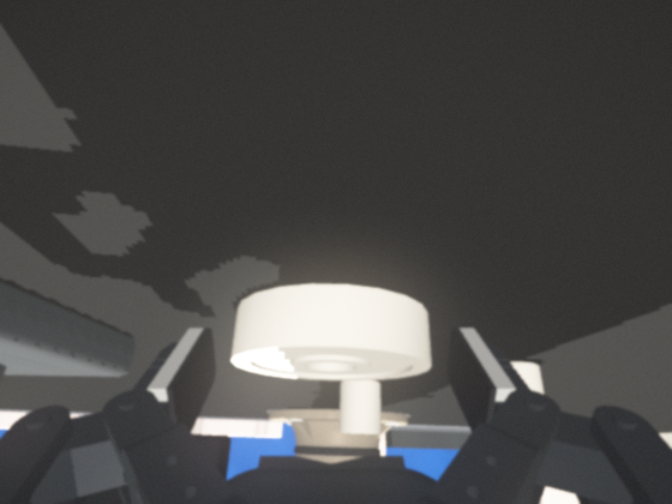

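Wheel lies flat and free at (330,330), between the open fingers. I'll back off along the tool axis and turn upright above it.

Call:
servo_tool([
  [0,0,0,30,3,28,0],
  [0,0,0,60,6,56,0],
  [0,0,0,73,7,68,0],
  [1,-7,0,73,7,80,0],
  [1,-7,0,73,7,80,0],
])

```text
clock: 8.62
tcp_pos: [0.6548, 0.0899, 0.0821]
orientation: [2.932, 0.202, -1.072]
contact_force: [0.4, -0.2, 1.7]
grip_width: 0.0855
gripper_force: 0.0
```

Call:
servo_tool([
  [4.2,-29.7,0,-60,-6,20,0],
  [4.2,-29.7,0,-60,-6,20,0],
  [4.2,-29.7,0,-60,-6,20,0],
  [4.2,-29.7,0,-60,-6,20,0],
  [4.2,-29.7,0,-60,-6,20,0],
])

```text
clock: 9.03
tcp_pos: [0.5947, 0.0834, 0.105]
orientation: [-3.1, -0.228, 0.269]
contact_force: [-0.9, -0.2, -0.6]
grip_width: 0.0853
gripper_force: 0.0
```

Call:
servo_tool([
  [1.4,-10.2,0,0,0,0,0],
  [1.4,-10.2,0,0,0,0,0],
  [1.4,-10.2,0,0,0,0,0],
])

```text
clock: 9.28
tcp_pos: [0.5933, 0.0831, 0.1038]
orientation: [-3.101, -0.233, -0.0]
contact_force: [0.2, -0.3, -0.5]
grip_width: 0.0855
gripper_force: 0.0
```

```bash
cat > w.py <<'E'
from h import *
from scipy.optimize import least_squares
import sys
zc=float(sys.argv[1]) if len(sys.argv)>1 else .009; g=np.array([float(a) for a in sys.argv[2:4]] or [.5957,.0841])
M,t,o=tool(); print('tcp',t.round(4),'J',np.round(o['joints'],2),'F',o['contact_force'].round(1)); 
print('turn to vertical(deg)', np.degrees(R.align_vectors([[0,0,-1.]],[M[:,2]])[0].as_rotvec()).round(1),'y',M[:,1].round(3))
for n in('wrist','top','scene'):
    grab(n); W,p=cloud(n); q=W[(np.hypot(W[...,0]-g[0],W[...,1]-g[1])<.06)&(abs(W[...,2]-zc)<.013)&(p.min(-1)>(90 if n=='wrist' else 110))&(p.max(-1).astype(int)-p.min(-1)<45)]
    if len(q)<60: print(n,len(q)); continue
    def f(s):
        rr=np.hypot(q[:,0]-s[0],q[:,1]-s[1]);dz=abs(q[:,2]-s[2])-.009;dr=np.maximum(rr-.034,.009-rr)
        return np.where((dz<0)&(dr<0),np.maximum(dz,dr),np.hypot(np.maximum(dz,0),np.maximum(dr,0)))
    s=least_squares(f,[*g,zc],loss='soft_l1',f_scale=.002,x_scale=.01); print(n,len(q),s.x.round(4),np.sqrt(np.mean(s.fun**2)).round(4), 'z pct',np.percentile(q[:,2],[2,50,98]).round(4))
    mk=(q[:,2]>s.x[2]+.006); 
    if mk.sum()>50: e=np.linalg.svd(q[mk]-q[mk].mean(0),full_matrices=False)[2][2]; print('  top normal',(e*np.sign(e[2])).round(3))
E
python3 w.py
```

```text
tcp [0.5933 0.0831 0.1038] J [-0.02  0.51 -0.27  1.84  0.14  0.81 -1.78] F [ 0.2 -0.3 -0.5]
turn to vertical(deg) [-1.8 -0.1  0. ] y [ 0.149 -0.988 -0.032]
wrist 18473 [0.6007 0.0845 0.0082] 0.0133 z pct [-0.0012  0.0006  0.0188]
  top normal [-0.001  0.001  1.   ]
top 21
scene 864 [0.5963 0.0827 0.0094] 0.003 z pct [0.0003 0.0176 0.0213]
  top normal [0.003 0.    1.   ]
```

```bash
sed -i 's/(abs(W\[...,2\]-zc)<.013)/(abs(W[...,2]-zc-.009)<.005)/' w.py; python3 w.py; python3 - <<'E'
from h import *
W,p=cloud('wrist'); q=W[(np.hypot(W[...,0]-.596,W[...,1]-.084)<.06)&(abs(W[...,2]-.018)<.004)]
print(cv2.minEnclosingCircle((q[:,:2]*1000).astype(np.float32)), (np.percentile(q,.5,axis=0)+np.percentile(q,99.5,axis=0))/2)
E
```

```text
tcp [0.5965 0.0838 0.1032] J [-0.02  0.52 -0.27  1.83  0.14  0.81 -1.78] F [0.6 0.1 0.2]
turn to vertical(deg) [-1.9 -0.2  0. ] y [ 0.149 -0.988 -0.033]
wrist 6328 [0.5979 0.0835 0.0083] 0.001 z pct [0.0152 0.0172 0.0191]
  top normal [-0.001  0.001  1.   ]
top 22
scene 655 [0.5973 0.0826 0.0095] 0.0015 z pct [0.0139 0.0182 0.0214]
  top normal [0.001 0.001 1.   ]
((598.0440063476562, 83.51385498046875), 34.091251373291016) [0.59847599 0.08343965 0.01715159]
```

Call:
servo_tool([
  [-1.9,-0.2,0,1.5,-0.4,-30,0],
  [-1.9,-0.2,0,1.5,-0.4,-60,0],
  [-1.9,-0.2,0,1.5,-0.4,-75,0],
  [-1.9,-0.2,0,1.5,-0.4,-75,0],
  [-1.9,-0.2,0,1.5,-0.4,-75,0],
])

```text
clock: 10.0
tcp_pos: [0.5971, 0.0834, 0.0265]
orientation: [3.132, 0.234, -0.003]
contact_force: [0.9, -0.2, 1.1]
grip_width: 0.0852
gripper_force: 0.0
```

```bash
python3 w.py .009 .598 .0834
```

```text
tcp [0.5971 0.0834 0.0265] J [-0.07  0.63 -0.23  1.86  0.21  0.68 -1.84] F [ 0.9 -0.2  1.1]
turn to vertical(deg) [ 0.  -0.1  0. ] y [ 0.149 -0.989  0.   ]
wrist 12544 [0.5978 0.0835 0.0083] 0.0009 z pct [0.0152 0.0172 0.019 ]
  top normal [-0.001  0.001  1.   ]
top 24
scene 649 [0.5974 0.0827 0.0094] 0.0015 z pct [0.0142 0.0181 0.0214]
  top normal [ 0.003 -0.002  1.   ]
```

Call:
servo_tool([
  [0,0,0,0.7,0,-15,0],
  [0,0,0,0.7,0,-25,0],
  [0,0,0,0.7,0,-30,0],
  [0,0,0,0.7,0,-30,0],
  [0,0,0,0.7,0,-30,0],
])

```text
clock: 10.57
tcp_pos: [0.5979, 0.0833, -0.0024]
orientation: [3.132, 0.234, 0.001]
contact_force: [0.2, -0.4, 0.7]
grip_width: 0.0855
gripper_force: 0.0
```

Call:
servo_tool([
  [0,0,0,0,0,0,0.2],
  [0,0,0,0,0,0,0.4],
  [0,0,0,0,0,0,0.4],
  [0,0,0,0,0,0,0.4],
  [0,0,0,0,0,0,0.4],
])

```text
clock: 10.98
tcp_pos: [0.5985, 0.0835, -0.0015]
orientation: [3.132, 0.234, 0.003]
contact_force: [-1.4, 0.2, 6.3]
grip_width: 0.066
gripper_force: 45.1
```

```bash
python3 w.py .009 .598 .0834
```

```text
tcp [ 0.5985  0.0835 -0.0015] J [-0.08  0.67 -0.21  1.87  0.23  0.63 -1.86] F [-1.4  0.2  6.3]
turn to vertical(deg) [0.  0.1 0. ] y [ 0.149 -0.989  0.001]
wrist 17796 [0.5983 0.0826 0.0083] 0.0013 z pct [0.0148 0.0172 0.0193]
  top normal [-0.001 -0.001  1.   ]
top 6
scene 568 [0.5978 0.0824 0.0094] 0.0019 z pct [0.0141 0.0181 0.0215]
  top normal [-0.011  0.005  1.   ]
```

Gripped by the rim, wheel bottom about 1.5 mm above TCP. I'll lift and go short of the anvil to measure it with the wrist camera.

Call:
servo_tool([
  [0,0,0,0,0,40,0.4],
  [0,0,0,-20,0,75,0.4],
  [0,0,0,-40,0,110,0.4],
  [0,0,0,-60,0,145,0.4],
  [0,0,0,-80,20,175,0.4],
])

```text
clock: 11.55
tcp_pos: [0.5175, 0.0993, 0.1743]
orientation: [3.131, 0.225, 0.002]
contact_force: [1.3, 1.0, -0.5]
grip_width: 0.0659
gripper_force: 46.2
```

Call:
servo_tool([
  [0,0,0,-25,127,0,0.4],
  [0,0,0,-25,127,0,0.4],
  [0,0,0,-25,127,0,0.4],
  [0,0,0,-25,127,0,0.4],
  [0,0,0,-25,127,0,0.4],
])

```text
clock: 11.97
tcp_pos: [0.4915, 0.2344, 0.1728]
orientation: [-3.131, -0.245, -0.002]
contact_force: [0.3, -0.8, -1.7]
grip_width: 0.0662
gripper_force: 46.2
```

```bash
python3 - <<'E'
from h import *
M,t,o=tool(); print(t,np.round(o['joints'],2),M.round(3),o['contact_force'])
grab('wrist'); W,p=cloud('wrist')
cv2.imwrite('pics/w4.png',p)
m=(abs(W[...,2]-.075)<.005)&(np.hypot(W[...,0]-.569,W[...,1]-.231)<.03)
q=W[m]; print(len(q)); print(cv2.minEnclosingCircle((q[:,:2]*1000).astype(np.float32)),q.mean(0),(np.percentile(q,1,axis=0)+np.percentile(q,99,axis=0))/2,np.ptp(q,0))
# wheel in tool frame
L=(W-t)@M; m=(np.hypot(L[...,0],L[...,1])<.045)&(L[...,2]<.01)&(L[...,2]>-.035)&(p.min(-1)>90); q=L[m]; print('wheel tool',len(q),np.percentile(q,[1,50,99],axis=0).round(4))
k=q[abs(q[:,2]-np.median(q[:,2]))<.003]; e=np.linalg.svd(k-k.mean(0),full_matrices=False)[2][2]; print('normal in tool',e.round(3),cv2.minEnclosingCircle((k[:,:2]*1000).astype(np.float32)))
E
```

```text
[0.49149217 0.23444402 0.17284909] [-0.27  0.35 -0.35  1.91  0.15  0.9  -2.11] [[ 0.988  0.156  0.001]
 [ 0.156 -0.988  0.002]
 [ 0.001 -0.001 -1.   ]] [ 0.30786266 -0.82934154 -1.65245342]
1742
((570.2880859375, 230.34205627441406), 15.936491012573242) [0.57055882 0.23037851 0.07510079] [0.57035022 0.2302497  0.07515859] [0.03094213 0.03155205 0.00570656]
wheel tool 20442 [[-0.0315 -0.0364 -0.0323]
 [ 0.005   0.0003 -0.0186]
 [ 0.0331  0.0383 -0.0035]]
normal in tool [ 0.001  0.    -1.   ] ((7.374606609344482, 0.9769567847251892), 42.393741607666016)
```

View pics/w4.png

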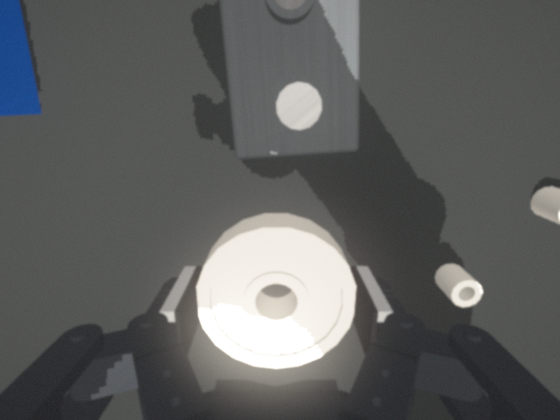

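Picture: anvil top at (299,106) on the comparator's base, wheel held at (277,290) and level. Anvil at (0.570, 0.2304). I'll turn the gripper half round so the wrist camera faces away from the column.

Call:
servo_tool([
  [0,0,7,0,0,0,0.4],
  [0,0,14,0,0,0,0.4],
  [0,0,21,0,0,0,0.4],
  [0,0,28,0,0,0,0.4],
  [0,0,35,0,0,0,0.4],
])

```text
clock: 12.43
tcp_pos: [0.4935, 0.228, 0.1722]
orientation: [2.914, 1.17, 0.0]
contact_force: [-0.2, -0.1, -0.5]
grip_width: 0.066
gripper_force: 46.2
```

Call:
servo_tool([
  [0,0,7,0,0,0,0.4],
  [0,0,14,0,0,0,0.4],
  [0,0,21,0,0,0,0.4],
  [0,0,28,0,0,0,0.4],
  [0,0,35,0,0,0,0.4],
])

```text
clock: 12.85
tcp_pos: [0.4935, 0.2279, 0.1721]
orientation: [2.428, 1.992, -0.001]
contact_force: [1.0, 0.5, -2.2]
grip_width: 0.0663
gripper_force: 46.2
```

Call:
servo_tool([
  [0,0,7,0,0,0,0.4],
  [0,0,14,0,0,0,0.4],
  [0,0,21,0,0,0,0.4],
  [0,0,28,0,0,0,0.4],
  [0,0,35,0,0,0,0.4],
])

```text
clock: 13.27
tcp_pos: [0.4936, 0.2279, 0.172]
orientation: [1.717, 2.631, -0.001]
contact_force: [0.6, -0.6, -1.5]
grip_width: 0.0664
gripper_force: 46.2
```

Call:
servo_tool([
  [0,0,7,0,0,0,0.4],
  [0,0,14,0,0,0,0.4],
  [0,0,21,0,0,0,0.4],
  [0,0,28,0,0,0,0.4],
  [0,0,35,0,0,0,0.4],
])

```text
clock: 13.68
tcp_pos: [0.4936, 0.2278, 0.172]
orientation: [-0.847, -3.025, 0.002]
contact_force: [1.2, 1.0, -1.1]
grip_width: 0.0661
gripper_force: 46.2
```

Call:
servo_tool([
  [0,0,7,0,0,0,0.4],
  [0,0,14,0,0,0,0.4],
  [0,0,21,0,0,0,0.4],
  [0,0,28,0,0,0,0.4],
  [0,0,35,0,0,0,0.4],
])

```text
clock: 14.1
tcp_pos: [0.4936, 0.2278, 0.1719]
orientation: [0.102, -3.139, 0.002]
contact_force: [-0.7, -0.1, -3.0]
grip_width: 0.0661
gripper_force: 46.2
```

```bash
python3 - <<'E'
from h import *
M,t,o=tool(); print(t,np.round(o['joints'],2),M.round(3),o['contact_force'],'shift',(np.array([.570,.2304,.1])-t)*1000)
E
```

```text
[0.49361235 0.22781938 0.17190836] [ 0.22  0.52 -1.    1.88  0.51  1.03  0.64] [[-0.998 -0.065 -0.001]
 [-0.065  0.998 -0.001]
 [ 0.001 -0.001 -1.   ]] [-0.65083123 -0.14634324 -2.96529814] shift [ 76.3876528    2.58062358 -71.90836394]
```

Call:
servo_tool([
  [0,0,4,30,1,0,0.4],
  [0,0,8,60,2,-10,0.4],
  [0,0,8,76.4,2.6,-40,0.4],
  [0,0,8,76.4,2.6,-70,0.4],
  [0,0,8,76.4,2.6,-70,0.4],
])

```text
clock: 14.52
tcp_pos: [0.5678, 0.2276, 0.096]
orientation: [0.309, -3.116, 0.007]
contact_force: [-1.2, -0.6, -1.5]
grip_width: 0.066
gripper_force: 46.1
```

```bash
cat > a.py <<'E'
from h import *
M,t,o=tool(); print(t,np.round(o['joints'],2),M.round(3),o['contact_force'],'shift',((np.array([.570,.2304,.074])-t)*1000).round(1))
E
python3 a.py; python3 w.py .111 .570 .2304
```

```text
[0.56781989 0.22759164 0.09599456] [ 0.16  0.71 -0.91  1.77  0.66  1.01  0.76] [[-0.981 -0.196 -0.01 ]
 [-0.196  0.981 -0.005]
 [ 0.01  -0.003 -1.   ]] [-1.24500204 -0.60022374 -1.54555944] shift [  2.2   2.8 -22. ]
tcp [0.5678 0.2276 0.096 ] J [ 0.16  0.71 -0.91  1.77  0.66  1.01  0.76] F [-1.2 -0.6 -1.5]
turn to vertical(deg) [ 0.3 -0.5  0. ] y [-0.196  0.981 -0.003]
wrist 8241 [0.5683 0.2268 0.1069] 0.0023 z pct [0.115  0.1157 0.1232]
  top normal [0.012 0.001 1.   ]
top 45
scene 553 [0.5696 0.2312 0.1123] 0.0015 z pct [0.1158 0.121  0.1239]
  top normal [0.002 0.004 1.   ]
```

Call:
servo_tool([
  [0.3,-0.5,0,2.2,2.8,-12,0.4],
  [0.3,-0.5,0,2.2,2.8,-12,0.4],
  [0.3,-0.5,0,2.2,2.8,-12,0.4],
  [0.3,-0.5,0,2.2,2.8,-12,0.4],
])

```text
clock: 15.0
tcp_pos: [0.572, 0.236, 0.0922]
orientation: [-0.316, 3.115, 0.008]
contact_force: [-0.9, -0.3, -0.7]
grip_width: 0.0659
gripper_force: 46.2
```

```bash
python3 a.py; python3 w.py .096 .570 .2304
```

```text
[0.571987   0.23597309 0.0921751 ] [ 0.15  0.72 -0.91  1.77  0.68  0.98  0.74] [[-0.98  -0.201  0.01 ]
 [-0.2    0.98   0.006]
 [-0.011  0.004 -1.   ]] [-0.85447999 -0.27675097 -0.73423466] shift [ -2.   -5.6 -18.2]
tcp [0.572  0.236  0.0922] J [ 0.15  0.72 -0.91  1.77  0.68  0.98  0.74] F [-0.9 -0.3 -0.7]
turn to vertical(deg) [-0.3  0.6  0. ] y [-0.201  0.98   0.004]
wrist 4435 [0.574  0.2352 0.1006] 0.0016 z pct [0.1006 0.1094 0.11  ]
  top normal [-0.011  0.     1.   ]
top 24
scene 197 [0.5717 0.2435 0.1152] 0.003 z pct [0.1005 0.1069 0.11  ]
```

Call:
servo_tool([
  [0,0,0,0,0,0,0.4],
  [0,0,0,0,0,0,0.4],
  [0,0,0,0,0,0,0.4],
  [0,0,0,0,0,0,0.4],
  [0,0,0,0,0,0,0.4],
])

```text
clock: 15.57
tcp_pos: [0.5715, 0.2358, 0.0904]
orientation: [-0.316, 3.117, 0.007]
contact_force: [0.8, -0.7, -1.3]
grip_width: 0.0663
gripper_force: 46.2
```

```bash
python3 a.py; python3 w.py .0995 .570 .2304
```

```text
[0.57153892 0.23577866 0.09043704] [ 0.15  0.72 -0.9   1.77  0.68  0.98  0.74] [[-0.98  -0.2    0.008]
 [-0.2    0.98   0.006]
 [-0.009  0.004 -1.   ]] [ 0.82278953 -0.72219776 -1.31301014] shift [ -1.5  -5.4 -16.4]
tcp [0.5715 0.2358 0.0904] J [ 0.15  0.72 -0.9   1.77  0.68  0.98  0.74] F [ 0.8 -0.7 -1.3]
turn to vertical(deg) [-0.3  0.4  0. ] y [-0.2    0.98   0.004]
wrist 18172 [0.5733 0.235  0.1003] 0.0014 z pct [0.1052 0.1091 0.1112]
  top normal [-0.009 -0.004  1.   ]
top 56
scene 590 [0.5721 0.2361 0.1012] 0.0015 z pct [0.1045 0.1099 0.1127]
  top normal [-0.008 -0.003  1.   ]
```

Call:
servo_tool([
  [-0.3,0.4,0,-2.4,-5.2,-6,0.4],
  [-0.3,0.4,0,-2.4,-5.2,-12,0.4],
  [-0.3,0.4,0,-2.4,-5.2,-12,0.4],
  [-0.3,0.4,0,-2.4,-5.2,-12,0.4],
  [-0.3,0.4,0,-2.4,-5.2,-12,0.4],
])

```text
clock: 16.13
tcp_pos: [0.5691, 0.2307, 0.0783]
orientation: [-0.316, 3.125, 0.001]
contact_force: [-0.1, 0.2, -1.5]
grip_width: 0.0664
gripper_force: 46.2
```

Call:
servo_tool([
  [0,0,0,0,0,0,0.4],
  [0,0,0,0,0,0,0.4],
  [0,0,0,0,0,0,0.4],
  [0,0,0,0,0,0,0.4],
])

```text
clock: 16.47
tcp_pos: [0.5692, 0.2307, 0.0786]
orientation: [-0.316, 3.124, 0.0]
contact_force: [0.1, 0.7, -2.3]
grip_width: 0.0658
gripper_force: 46.2
```

```bash
python3 a.py; python3 w.py .088 .570 .2304
```

```text
[0.56923467 0.23066602 0.07861788] [ 0.14  0.73 -0.89  1.78  0.69  0.97  0.74] [[-0.98  -0.2    0.001]
 [-0.2    0.98   0.   ]
 [-0.001  0.    -1.   ]] [ 0.13560498  0.67743715 -2.29436688] shift [ 0.8 -0.3 -4.6]
tcp [0.5692 0.2307 0.0786] J [ 0.14  0.73 -0.89  1.78  0.69  0.97  0.74] F [ 0.1  0.7 -2.3]
turn to vertical(deg) [-0.   0.1  0. ] y [-0.2   0.98  0.  ]
wrist 18157 [0.5711 0.23   0.0885] 0.0014 z pct [0.0937 0.0973 0.0995]
  top normal [-0.002  0.     1.   ]
top 44
scene 517 [0.5696 0.2312 0.0893] 0.0015 z pct [0.093  0.0981 0.1008]
  top normal [-0.002 -0.     1.   ]
```

Call:
servo_tool([
  [0,0,0,0,0,-2,0.4],
  [0,0,0,0,0,-3.5,0.4],
  [0,0,0,0,0,-3.5,0.4],
  [0,0,0,0,0,-3.5,0.4],
])

```text
clock: 16.95
tcp_pos: [0.569, 0.2305, 0.0747]
orientation: [-0.316, 3.125, 0.0]
contact_force: [0.1, -0.1, -1.1]
grip_width: 0.0662
gripper_force: 46.2
```

Call:
servo_tool([
  [0,0,0,0,0,-0.8,0.4],
  [0,0,0,0,0,-0.8,0.4],
  [0,0,0,0,0,-0.8,0.4],
])

```text
clock: 17.2
tcp_pos: [0.5692, 0.2306, 0.0742]
orientation: [-0.316, 3.125, 0.0]
contact_force: [0.4, -0.8, -1.1]
grip_width: 0.0656
gripper_force: 46.2
```

Call:
servo_tool([
  [0,0,0,0,0,-0.6,0.4],
  [0,0,0,0,0,-0.6,0.4],
  [0,0,0,0,0,-0.6,0.4],
])

```text
clock: 17.45
tcp_pos: [0.5692, 0.2306, 0.0736]
orientation: [-0.316, 3.125, 0.0]
contact_force: [0.1, 0.6, -0.9]
grip_width: 0.0662
gripper_force: 46.3
```

Call:
servo_tool([
  [0,0,0,0,0,-0.5,0.4],
  [0,0,0,0,0,-0.5,0.4],
  [0,0,0,0,0,-0.5,0.4],
])

```text
clock: 17.7
tcp_pos: [0.5692, 0.2306, 0.0735]
orientation: [-0.316, 3.124, 0.0]
contact_force: [-1.2, -1.4, 4.1]
grip_width: 0.0662
gripper_force: 46.8
```

Contact is light, so I'll release slowly.

Call:
servo_tool([
  [0,0,0,0,0,0,0.4],
  [0,0,0,0,0,0,0.4],
  [0,0,0,0,0,0,0.1],
  [0,0,0,0,0,0,0],
  [0,0,0,0,0,0,0],
], force=20)

```text
clock: 18.12
tcp_pos: [0.5692, 0.2306, 0.0729]
orientation: [-0.316, 3.125, 0.001]
contact_force: [-0.3, 0.4, -0.9]
grip_width: 0.0856
gripper_force: 0.0
```

Call:
servo_tool([
  [0,0,0,0,0,0,0],
  [0,0,0,0,0,0,0],
])

```text
clock: 18.28
tcp_pos: [0.5692, 0.2306, 0.0729]
orientation: [-0.316, 3.125, 0.001]
contact_force: [-0.7, 0.5, -0.0]
grip_width: 0.0855
gripper_force: 0.0
```

```bash
python3 a.py; python3 w.py .084 .570 .2304
```

```text
[0.56915977 0.23060588 0.07292502] [ 0.14  0.74 -0.89  1.78  0.69  0.96  0.73] [[-0.98  -0.2    0.001]
 [-0.2    0.98   0.   ]
 [-0.001  0.    -1.   ]] [-0.74928736  0.49804395 -0.01498315] shift [ 0.8 -0.2  1.1]
tcp [0.5692 0.2306 0.0729] J [ 0.14  0.74 -0.89  1.78  0.69  0.96  0.73] F [-0.7  0.5 -0. ]
turn to vertical(deg) [-0.  0.  0.] y [-0.2   0.98  0.  ]
wrist 17680 [0.5713 0.2299 0.0834] 0.0021 z pct [0.09   0.0923 0.0942]
  top normal [0. 0. 1.]
top 30
scene 528 [0.5706 0.2293 0.0845] 0.0029 z pct [0.089  0.0934 0.0963]
  top normal [-0.005 -0.004  1.   ]
```

Released, flat. I'll rise straight up, then back away, and check.

Call:
servo_tool([
  [0,0,0,0,0,12,0],
  [0,0,0,0,0,30,0],
  [0,0,0,0,0,60,0],
  [0,0,0,0,0,90,0],
  [0,0,0,0,0,100,0],
])

```text
clock: 18.85
tcp_pos: [0.5707, 0.2324, 0.1784]
orientation: [-0.316, 3.119, 0.004]
contact_force: [0.8, 0.7, 0.1]
grip_width: 0.0854
gripper_force: 0.0
```

Call:
servo_tool([
  [0,0,0,-35,0,10,0],
  [0,0,0,-70,-20,20,0],
  [0,0,0,-90,-50,40,0],
  [0,0,0,-90,-80,50,0],
  [0,0,0,-90,-80,50,0],
])

```text
clock: 19.27
tcp_pos: [0.4797, 0.1447, 0.2245]
orientation: [-0.306, 3.124, -0.008]
contact_force: [1.1, -0.6, -0.5]
grip_width: 0.0855
gripper_force: 0.0
```

```bash
python3 w.py .084 .570 .2304; python3 - <<'E'
from h import *
p=np.load('scene.npz')['p']; cv2.imwrite('pics/s4.png',cv2.resize(p,(800,600),interpolation=cv2.INTER_CUBIC))
E
```

```text
tcp [0.4797 0.1447 0.2245] J [ 0.49  0.4  -1.12  1.92  0.41  1.08  0.97] F [ 1.1 -0.6 -0.5]
turn to vertical(deg) [0.3 0.2 0. ] y [-0.194  0.981 -0.005]
wrist 3177 [0.5716 0.2297 0.0833] 0.0009 z pct [0.0893 0.0922 0.0942]
  top normal [-0.002  0.005  1.   ]
top 667 [0.5704 0.2305 0.0826] 0.0016 z pct [0.0885 0.0915 0.0951]
  top normal [-0.     0.001  1.   ]
scene 514 [0.5707 0.2288 0.0843] 0.0013 z pct [0.0886 0.0931 0.0959]
  top normal [ 0.004 -0.005  1.   ]
```

View pics/s4.png

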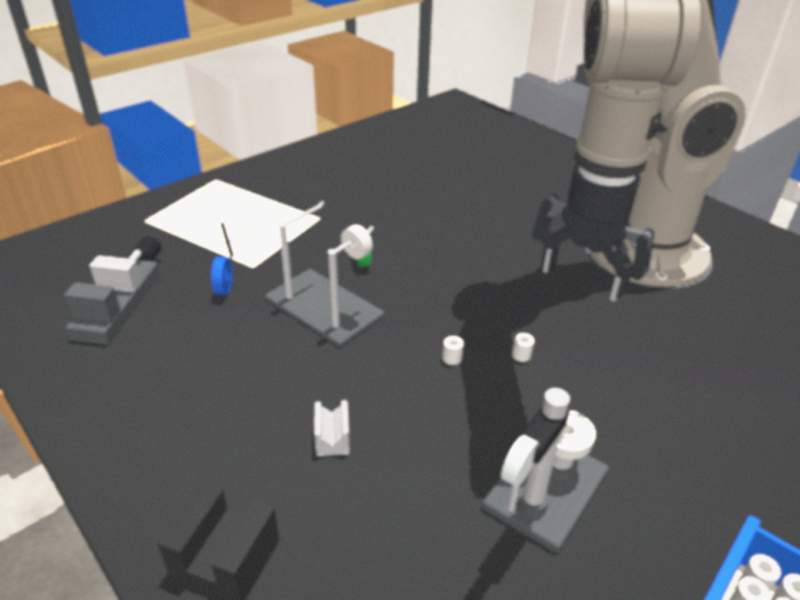

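The wheel sits flat on the anvil (575,436), measured within about 1.5 mm of centre. The small wheel (357,242), bushings (453,350), (523,347) and V-block (332,430) are unmoved, and the arm is clear.

```bash
python3 -c "
from bench import r
print(r.hand_in())"
```

```text
the job is handed in; nothing more can be done
None
```

Job handed in: the big wheel came off its peg, was laid flat on the bench and let go, regripped by its rim, and now sits flat on the anvil, measured about 1.5 mm off centre; the small wheel, bushings and V-block look unmoved in the final picture.

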